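# Put returned air-conditioning parts back in their stock trays

## Robot

A 6-joint arm with a two-finger parallel gripper is mounted at the origin on the work surface. World frame = base frame: x ahead of the robot, y to its left, z up, the work surface at z = 0. Lengths are in m, angles in rad, forces in N, time in s.
With the tool pointing down it reaches from about 0.35 to 0.975 m from the base axis. Payload 17.4 kg.
Tool frame: the origin (TCP) lies midway between the tips of the shut fingers; the grasp point (between the pads) lies 19 mm behind it; z points along the fingers, x is the direction in which the jaws open and shut, and the axes are right-handed (so a half turn about z gives the same grasp; the last joint's range is limited). The gripper opens to 85 mm and grips with 20 to 120 N. Pads are 22 mm wide; open, the fingers measure 114 mm over their backs; the gripper's body (76 mm by 85 mm) begins 54 mm behind the grasp point. The pads swing forward as they close: fully open they stand 13 mm farther back than shut.
Start: joints at [1.219, 0.116, 1.442, -0, 1.584, -0.038], TCP at [0.208, 0.642, 0.231] pointing down, gripper open.
Joint ranges: [-2.83, 2.83], [-0.83, 2.19], [0.07, 2.5], [-1.14, 4.28], [0.01, 3], [-2.97, 2.97]. Speed limits (rad/s): [1.89, 1.89, 2.22, 3.14, 3.14, 3.14].

## Interface

Orientations are given as a unit quaternion [w, x, y, z].
In Python, from rig import r, cams gives the robot as it stands.
- The arm moves only by the tool drive_tool, never from a script. Its argument "steps" is a list of rows, each a list of 5 numbers: the shift along the tool's x, y, z in m, then the turn about the tool's z in degrees, then the closure, from -1 (fully open) to 1 (shut). In form: [[x, y, z, twist, claw], ...]. A call has 1 to 5 rows; each row is the pose to reach, as a shift and turn from the pose commanded when the call began, along the tool's axes at that moment; what a row does not reach only later rows make up. A row lasts 1/8 s, in which the tool goes at most 62.5 mm and 10.7 degrees, less where a joint would pass 70% of its speed; a pose out of reach is approached as far as the arm can. A call with a gripper value outside its range is refused whole. The fingers move at their own pace and stop on an object; "grip_force" is the grip in N (left out, the last holds). Time passes only in rows, so rows that repeat a pose let the fingers close. It gives the time, the measured TCP pose, the force and the opening at its end, in the units of the state.
- r.read_state(): the state, without advancing time (a new reading comes with each control period).
- cams.read_camera(name): name is "side" or "top"; returns a dict with "color" (400x640x3 uint8, red, green, blue), "z_map" (400x640 float32, m along the optical axis (not along the pixel's ray), 0 where there is no reading), "fx", "fy", "cx", "cy" (pixels), "world_to_cam" (4x4, takes a point from world to camera coordinates). Camera axes: x right, y up, looking along -z (the intrinsics and any distortion apply to the point x, -y, -z); pixel columns grow to the right and rows downward; lengths in m; the calibration is good to about 2 mm. A picture is of the moment at which its call begins.
- r.sign_off(): hands the job in, once; it reports no verdict.
The state is a dict: "clock": time; "joints": joint angles; "joint_vel": joint speeds; "joint_torque": joint torques, N m; "position": TCP position; "orientation": TCP orientation; "force": force on the tool from outside, world axes, zero at the start; "moment": the same for the moment, N m; "gripper_width": opening from 0.0 (shut) to 1.0 (fully open).
Only numpy, scipy, OpenCV 4.12 (cv2) and the standard library are available. Lean on these libraries where they do the work, as an engineer would, in place of code of your own. Each camera call takes 0.05 s, during which the arm holds its last target. There are 200 camera calls.

## Task

Sort the five returned car air-conditioning parts on the grey counter mat back into stock: each goes into the tray that already holds one of its kind (two expansion valves, two bearings, one pressure switch). Set each one down, without dropping it, so that it lies flat on the floor of its tray as it lay on the mat, not on top of another part. Leave the coffee mug and the black receiver-drier standing where they are.

Things in the scene. Friction and masses are not known exactly. Their poses are not given: they have to be found in the camera images.
- valve_a: First expansion valve lying on the grey mat (top 3 mm above counter): bright aluminium block, two dark ports on top, round brass head on one end. 72 long (x) x 38 wide (y) x 28 mm high; block from x = -36 to +20 mm, then a neck, brass head (27 mm dia) to +36. Origin: underside, middle of length and width; z up. 0.18 kg. Grip across the width at the origin.
- valve_b: Second expansion valve lying on the grey mat (top 3 mm above counter): bright aluminium block, two dark ports on top, round brass head on one end. 72 long (x) x 38 wide (y) x 28 mm high; block from x = -36 to +20 mm, then a neck, brass head (27 mm dia) to +36. Origin: underside, middle of length and width; z up. 0.18 kg. Grip across the width at the origin.
- bearing_a: First clutch bearing lying flat on the grey mat (top 3 mm above counter): steel ring with an orange seal band, 47 mm outside, 30 mm bore, 22 mm high. Origin: centre of the underside; z up along the bore. 0.15 kg.
- bearing_b: Second clutch bearing lying flat on the grey mat (top 3 mm above counter): steel ring with an orange seal band, 47 mm outside, 30 mm bore, 22 mm high. Origin: centre of the underside; z up along the bore. 0.15 kg.
- switch: Pressure switch lying on the grey mat (top 3 mm above counter): black plastic body, brass hexagon and thread on one end. 66 long (x) x 26 wide (y) x 24 mm high; grip the black body, 26 mm wide, x = -20 to +14 mm; brass from +14 to +33, narrow plug end to -33. Origin: underside, middle of length and width; z up. 0.07 kg.
- tray_blue: Blue tray for expansion valves, fixed; one lies loose in its far half. 160 (x) x 200 (y) x 40 mm high outside; floor and walls 4 mm thick; inside floor 152 x 192 mm, 4 mm above counter. Origin: underside centre; +x points away from the robot, to within 6 degrees. The stock piece lies about x = +44 mm, y = 0, lengthwise along y; it reaches no nearer than x = +18 mm. The rest is empty.
- tray_pink: Pink tray for bearings, fixed; one lies loose in its far half. 160 (x) x 200 (y) x 40 mm high outside; floor and walls 4 mm thick; inside floor 152 x 192 mm, 4 mm above counter. Origin: underside centre; +x points away from the robot, to within 6 degrees. The stock piece lies about x = +44 mm, y = 0, lengthwise along y; it reaches no nearer than x = +18 mm. The rest is empty.
- tray_green: Green tray for pressure switches, fixed; one lies loose in its far half. 160 (x) x 200 (y) x 40 mm high outside; floor and walls 4 mm thick; inside floor 152 x 192 mm, 4 mm above counter. Origin: underside centre; +x points away from the robot, to within 6 degrees. The stock piece lies about x = +44 mm, y = 0, lengthwise along y; it reaches no nearer than x = +18 mm. The rest is empty.
- mug: Bystander: blue coffee mug, 80 mm dia, 90 mm high, with a handle on its side, right (-y) of the parts. Origin: centre of the underside; z up.
- drier: Bystander: black receiver-drier bottle standing upright, 60 mm dia, 178 mm high with an aluminium block on top, left (+y) of the trays. Origin: centre of the underside; z up.

How it is judged:
At the end, for the whole second after the job is handed in: Valves in the blue tray, bearings in the pink, switch in the green, each released, still and lying on the tray floor (within 5 mm) inside the walls, same side up as at the start (tilt under 0.2 rad); mug and drier upright, within 30 mm of where they stood (x of valve_a in the frame of tray_blue between -0.068 and 0.068 m and y of valve_a in the frame of tray_blue between -0.088 and 0.088 m and z of each of valve_a, valve_b in the frame of tray_blue below 0.009 m and angle between each of valve_a, valve_b, bearing_a, bearing_b, switch, mug, drier's own z axis and vertical below 0.2 rad and linear speed of each of valve_a, valve_b, bearing_a, bearing_b, switch below 0.02 m/s and x of valve_b in the frame of tray_blue between -0.068 and 0.068 m and y of valve_b in the frame of tray_blue between -0.088 and 0.088 m and x of bearing_a in the frame of tray_pink between -0.068 and 0.068 m and y of bearing_a in the frame of tray_pink between -0.088 and 0.088 m and z of each of bearing_a, bearing_b in the frame of tray_pink below 0.009 m and x of bearing_b in the frame of tray_pink between -0.068 and 0.068 m and y of bearing_b in the frame of tray_pink between -0.088 and 0.088 m and x of switch in the frame of tray_green between -0.068 and 0.068 m and y of switch in the frame of tray_green between -0.088 and 0.088 m and z of switch in the frame of tray_green below 0.009 m and distance of each of mug, drier from where it was at the start of the episode below 0.03 m); the robot touches nothing.
It fails at once if a part was dropped or thrown (free of the fingers and faster than 0.8 m/s, a fall of over about 30 mm) ((linear speed of valve_a above 0.8 m/s and contact force between valve_a and the fingers below 0.05 N) or (linear speed of valve_b above 0.8 m/s and contact force between valve_b and the fingers below 0.05 N) or (linear speed of bearing_a above 0.8 m/s and contact force between bearing_a and the fingers below 0.05 N) or (linear speed of bearing_b above 0.8 m/s and contact force between bearing_b and the fingers below 0.05 N) or (linear speed of switch above 0.8 m/s and contact force between switch and the fingers below 0.05 N)).
It fails at once if the mug or the drier was pushed more than 30 mm or knocked over (distance of any of mug, drier from where it was at the start of the episode above 0.03 m or angle between any of mug, drier's own z axis and vertical above 0.4 rad).
It also fails if it takes over 115 s, if anything falls off the work surface, if the arm or the gripper's body presses on something with over 40 N, if the wrist force passes 120 N, or if a joint passes its speed limit or range.

## Working session

There is one attempt and no reset: what is moved stays moved. The work goes in short steps, Python scripts to look and compute and a tool call to move; the robot and the scene stay as the last step left them, time stands still between calls to the robot, and variables do not carry over. Pictures are saved under pics/ and viewed, on a budget of 14 in all, crops included, one or two more only if the job needs it, and the job is handed in when it is done.

Besides the shell and the picture viewer there is one more tool, called after "Request:" as name(argument=value, ...), one argument or row to a line, values as JSON. drive_tool: Moves the arm, as the interface text tells. Its arguments: {"type":"object","properties":{"steps":{"type":"array"},"grip_force":{"type":"number"}},"required":["steps"]}

```bash
ls; mkdir -p pics
cat > h.py <<'E'
import numpy as np, cv2
from rig import r, cams
def cap(n):
    return cams.read_camera(n)
def pts(c):
    "world xyz per pixel from depth"
    v,u=np.mgrid[0:400,0:640]; z=c["z_map"]
    x=(u-c["cx"])/c["fx"]*z; y=(v-c["cy"])/c["fy"]*z
    P=np.stack([x,-y,-z,np.ones_like(z)],-1)
    return (P@np.linalg.inv(c["world_to_cam"]).T)[...,:3]
def ray(c,u,v,h):
    M=np.linalg.inv(c["world_to_cam"]); d=M[:3,:3]@np.array([(u-c["cx"])/c["fx"],-(v-c["cy"])/c["fy"],-1]); o=M[:3,3]
    return o+d*(h-o[2])/d[2]
E
python3 - <<'E'
from h import *
for n in("top","side"):
    c=cap(n); cv2.imwrite(f"pics/{n}0.png",c["color"][...,::-1]); np.save(f"pics/{n}0.npy",c,allow_pickle=True)
    print(n,{k:v for k,v in c.items() if k not in("color","z_map")})
print(r.read_state())
E
```

```text
pics
top {'fx': 450.36724769115074, 'fy': 450.36724769115074, 'cx': 316.88547713145044, 'cy': 202.43429700189873, 'world_to_cam': array([[ 3.09544100e-02, -9.99503642e-01,  5.85605461e-03,
        -2.50209771e-02],
       [ 9.86157818e-01,  3.14948777e-02,  1.62790754e-01,
        -5.24795107e-01],
       [-1.62894388e-01,  7.35902283e-04,  9.86643237e-01,
        -1.18813701e+00],
       [ 0.00000000e+00,  0.00000000e+00,  0.00000000e+00,
         1.00000000e+00]])}
side {'fx': 437.6004495654771, 'fy': 437.6004495654771, 'cx': 313.13885289311685, 'cy': 207.70768231394482, 'world_to_cam': array([[-0.94206487, -0.33541472, -0.00327952,  0.49975   ],
       [ 0.26005095, -0.7364995 ,  0.62445335, -0.15260294],
       [-0.21186621,  0.58742272,  0.78105522, -0.98813788],
       [ 0.        ,  0.        ,  0.        ,  1.        ]])}
{'clock': 0.1, 'joints': array([ 1.21917986e+00,  1.16419300e-01,  1.44221550e+00, -3.59814481e-06,
        1.58399877e+00, -3.78195544e-02]), 'joint_vel': array([ 0.00048321,  0.00028901, -0.0015079 ,  0.0004686 ,  0.00117309,
       -0.00028748]), 'joint_torque': array([ 2.28871271e-03, -7.33667850e+01, -6.33793902e+01, -4.85500902e-05,
        5.26944539e-03,  3.79442884e-05]), 'position': array([0.20831438, 0.6418639 , 0.23063804]), 'orientation': array([ 2.91351933e-04,  8.08910391e-01,  5.87931720e-01, -4.31272578e-04]), 'force': array([-0.34152859, -1.22828179,  0.31229973]), 'moment': array([ 0.00624793, -0.02703323, -0.02321144]), 'gripper_width': 0.9975418454678889}
```

View pics/top0.png

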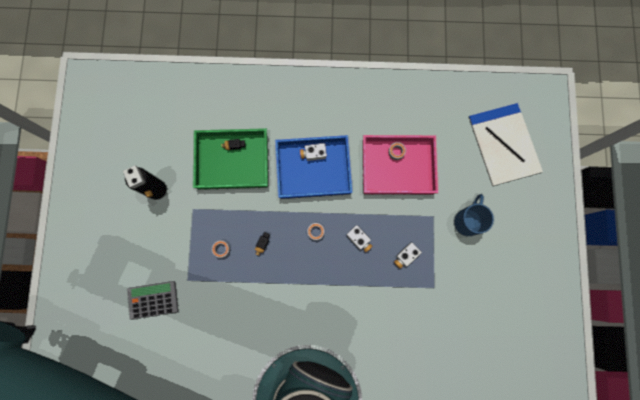

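View pics/side0.png

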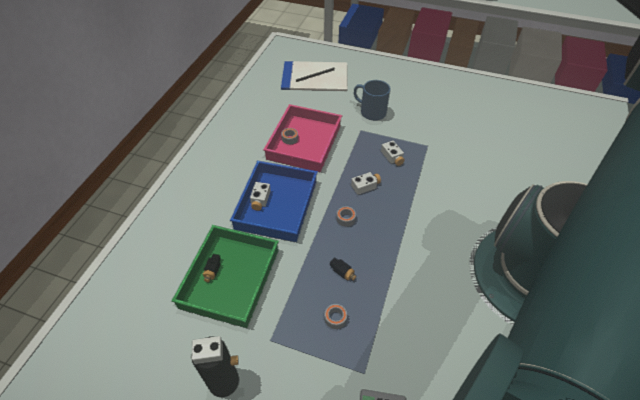

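The top view shows the trays at about green (230,158), blue (313,167) and pink (400,165). The parts on the mat are bearings at (220,249) and (316,232), the switch at (262,243), and valves at (360,239) and (408,256). The drier is at (147,182) and the mug at (474,218). The side view agrees.

```bash
cat > meas.py <<'E'
from h import *
import sys
H=dict(valve=.031,bearing=.025,switch=.027)
def seg(c,box,hmin=.012):
    P=pts(c); u0,v0,u1,v1=box
    m=np.zeros((400,640),np.uint8); m[v0:v1,u0:u1]=(P[v0:v1,u0:u1,2]>hmin)
    n,l,s,_=cv2.connectedComponentsWithStats(m)
    i=1+np.argmax(s[1:,4]); return l==i,P
if __name__=="__main__":
    c=np.load("pics/top0.npy",allow_pickle=True).item(); hsv=cv2.cvtColor(c["color"],cv2.COLOR_RGB2HSV)
    P=pts(c); print("mat z",np.median(P[270:280,300:400,2]),"noise",P[270:280,300:400,2].std())
    for n,b in dict(bearing1=(205,235,237,264),switch=(248,226,278,260),bearing2=(302,218,332,246),valve1=(342,222,380,256),valve2=(388,238,426,272)).items():
        m,_=seg(c,b); q=P[m]; k=n[:-1] if n!="switch" else n
        top=q[q[:,2]>np.percentile(q[:,2],90)-.006]
        rect=cv2.minAreaRect((q[:,:2]*1000).astype(np.float32))
        br=m&(hsv[...,1]>110)&(hsv[...,2]>60)
        print(n,m.sum(),"ztop",np.percentile(q[:,2],90).round(4),"rect",np.round(rect[0],1),np.round(rect[1],1),round(rect[2],1),"mean",(q[:,:2].mean(0)*1000).round(1),"brass",(P[br][:,:2].mean(0)*1000).round(1) if br.any() else None)
    for n,b in dict(green=(188,122,274,194),blue=(272,130,356,203),pink=(358,130,442,200)).items():
        u0,v0,u1,v1=b; m=np.zeros((400,640),bool); m[v0:v1,u0:u1]=(P[v0:v1,u0:u1,2]>.034)&(P[v0:v1,u0:u1,2]<.046)
        q=P[m];rect=cv2.minAreaRect((q[:,:2]*1000).astype(np.float32)); print(n,np.round(rect[0],1),np.round(rect[1],1),round(rect[2],1))
        u0+=12;u1-=12;v0+=10;v1-=10
        m[:]=0; m[v0:v1,u0:u1]=(P[v0:v1,u0:u1,2]>.015)&(P[v0:v1,u0:u1,2]<.034); q=P[m]; print(" stock min/max",(np.percentile(q,3,0)*1000).round(),(np.percentile(q,97,0)*1000).round())
    for n,b in dict(mug=(450,190,500,240),drier=(120,160,172,205)).items():
        m,_=seg(c,b,.03);q=P[m]; print(n,(q.min(0)*1000).round(),(q.max(0)*1000).round())
E
python3 meas.py
```

```text
mat z 0.0019922910268073135 noise 0.039771786059694565
bearing1 161 ztop 0.0269 rect [371.4 132.3] [291.4  45. ] 80.3 mean [390.8 248.9] brass [393.7 254.3]
switch 200 ztop 0.0289 rect [410.6 140.7] [25.8 64.6] 67.3 mean [411.4 139.5] brass [392.3 145.6]
bearing2 145 ztop 0.0261 rect [398.   -7.3] [146.5  44. ] 1.7 mean [445.3  -6.4] brass [447.5  -7.9]
valve1 349 ztop 0.0331 rect [380.8 -79.3] [ 71.  180.5] 45.4 mean [ 431.2 -125.8] brass [ 406.8 -150.1]
valve2 363 ztop 0.0327 rect [ 352. -155.] [ 54.4 294.8] 20.9 mean [ 389.4 -255.3] brass [ 366.9 -233.1]
green [645.9 239.2] [166.6 206.3] 3.6
 stock min/max [678. 171.  16.] [725. 319.  32.]
blue [629.7   6.4] [167.  205.3] 5.7
 stock min/max [655. -27.  17.] [709.  76.  34.]
pink [ 644.5 -235.5] [165.5 206.3] 1.9
 stock min/max [ 664. -251.   17.] [ 708. -208.   29.]
mug [ 325. -472.   30.] [ 563.   -8. 1258.]
drier [325.  -8.  30.] [ 583.  478. 1258.]
```

```bash
sed -i 's/    P=np.stack(\[x,-y,-z,np.ones_like(z)\],-1)/    P=np.stack([x,-y,-z,np.ones_like(z)],-1)/; s/    return (P@np.linalg.inv(c\["world_to_cam"\]).T)\[...,:3\]/    W=(P@np.linalg.inv(c["world_to_cam"]).T)[...,:3]; W[z<=0]=[0,0,-1]; return W/' h.py
python3 meas.py
python3 - <<'E'
import sys
from h import *
c=np.load("pics/top0.npy",allow_pickle=True).item()
cv2.imwrite("pics/zoom.png",cv2.resize(c["color"][205:290,190:440,::-1],None,fx=3.2,fy=3.2,interpolation=cv2.INTER_CUBIC))
E
```

```text
mat z 0.001989211810258573 noise 0.03176269364596802
bearing1 159 ztop 0.0268 rect [391.4 252.9] [43.7 47.1] 2.0 mean [391.6 252.1] brass [393.7 254.3]
switch 200 ztop 0.0289 rect [410.6 140.7] [25.8 64.6] 67.3 mean [411.4 139.5] brass [392.3 145.6]
bearing2 141 ztop 0.0258 rect [448.9  -5.8] [44.7 44. ] 1.7 mean [448.7  -6.3] brass [450.5  -7.9]
valve1 347 ztop 0.033 rect [ 430.9 -129. ] [71.1 38.9] 44.1 mean [ 431.8 -126.4] brass [ 406.8 -150.1]
valve2 361 ztop 0.0327 rect [ 388.7 -256.1] [37.6 73.4] 44.6 mean [ 389.8 -256.7] brass [ 366.9 -233.1]
green [645.9 239.2] [166.6 206.3] 3.6
 stock min/max [678. 171.  16.] [725. 319.  32.]
blue [629.7   6.4] [167.  205.3] 5.7
 stock min/max [655. -27.  17.] [709.  76.  34.]
pink [ 644.5 -235.5] [165.5 206.3] 1.9
 stock min/max [ 664. -251.   17.] [ 708. -208.   29.]
mug [ 450. -472.   30.] [ 563. -391.   94.]
drier [515. 416.  30.] [583. 478. 184.]
```

View pics/zoom.png

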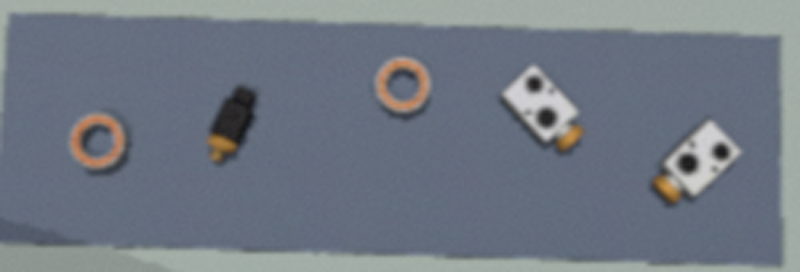

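The height-masked rectangles fit the known part sizes within 2-3 mm, and the zoomed crop confirms which way each brass end points. Next is a small planner that converts world waypoints into tool-frame shifts.

```bash
cat > plan.py <<'E'
from h import *
from scipy.spatial.transform import Rotation as R
def cur():
    s=r.read_state(); q=s["orientation"]; x=R.from_quat(q,scalar_first=True).apply([1,0,0])
    return [*s["position"],np.degrees(np.arctan2(x[1],x[0]))]
def plan(wps,p=None):
    "wps: (x,y,z,yawdeg) world; prints the shift for each, each call starting where the last ended"
    p=cur() if p is None else p; print("from",np.round(p,4))
    for w in wps:
        a=np.radians(p[3]); d=np.array(w[:3])-p[:3]
        dx=d[0]*np.cos(a)+d[1]*np.sin(a); dy=d[0]*np.sin(a)-d[1]*np.cos(a); t=-((w[3]-p[3]+180)%360-180)
        print([round(dx,3),round(dy,3),round(-d[2],3),round(t,1)],"rows",np.ceil(max(np.linalg.norm(d)/.0625,abs(t)/10.7)),"->",w); p=w
E
python3 - <<'E'
from plan import *
plan([(.35,.36,.20,70),(.414,.139,.10,67.3),(.414,.139,.005,67.3),(.414,.139,.10,67.3),(.616,.237,.10,93.6),(.616,.237,.007,93.6),(.616,.237,.10,93.6)])
E
```

```text
from [ 0.2083  0.6419  0.2306 72.0208]
[np.float64(-0.224), np.float64(0.222), np.float64(0.031), np.float64(2.0)] rows 6.0 -> (0.35, 0.36, 0.2, 70)
[np.float64(-0.186), np.float64(0.136), np.float64(0.1), 2.7] rows 5.0 -> (0.414, 0.139, 0.1, 67.3)
[np.float64(0.0), np.float64(0.0), np.float64(0.095), -0.0] rows 2.0 -> (0.414, 0.139, 0.005, 67.3)
[np.float64(0.0), np.float64(0.0), np.float64(-0.095), -0.0] rows 2.0 -> (0.414, 0.139, 0.1, 67.3)
[np.float64(0.168), np.float64(0.149), np.float64(-0.0), -26.3] rows 4.0 -> (0.616, 0.237, 0.1, 93.6)
[np.float64(0.0), np.float64(0.0), np.float64(0.093), -0.0] rows 2.0 -> (0.616, 0.237, 0.007, 93.6)
[np.float64(0.0), np.float64(0.0), np.float64(-0.093), -0.0] rows 2.0 -> (0.616, 0.237, 0.1, 93.6)
```

Request:
drive_tool(
  steps=[
    [-0.224, 0.222, 0.031, 2, -1],
    [-0.224, 0.222, 0.031, 2, -1],
    [-0.224, 0.222, 0.031, 2, -1],
    [-0.224, 0.222, 0.031, 2, -1],
    [-0.224, 0.222, 0.031, 2, -1],
  ],
  grip_force=40,
)

```text
clock: 0.72
position: [0.3488, 0.3625, 0.2003]
orientation: [0.0, 0.819, 0.574, -0.0]
force: [1.1, 0.2, -0.3]
gripper_width: 1.0
```

```bash
python3 -c "
from plan import *
plan([(.414,.139,.10,67.3)])"
```

```text
from [ 0.3488  0.3625  0.2003 70.0406]
[np.float64(-0.188), np.float64(0.138), np.float64(0.1), np.float64(2.7)] rows 5.0 -> (0.414, 0.139, 0.1, 67.3)
```

Request:
drive_tool(
  steps=[
    [-0.187, 0.137, 0.1, 2.7, -1],
    [-0.187, 0.137, 0.1, 2.7, -1],
    [-0.187, 0.137, 0.1, 2.7, -1],
    [-0.187, 0.137, 0.1, 2.7, -1],
    [-0.187, 0.137, 0.1, 2.7, -1],
  ],
)

```text
clock: 1.35
position: [0.413, 0.1386, 0.0988]
orientation: [-0.0, 0.834, 0.552, -0.001]
force: [-0.8, 1.0, -0.7]
gripper_width: 1.002
```

```bash
python3 -c "
from plan import *
plan([(.414,.139,.005,67.3)])"
```

```text
from [ 0.413   0.1386  0.0988 67.0519]
[np.float64(0.001), np.float64(0.001), np.float64(0.094), np.float64(-0.2)] rows 2.0 -> (0.414, 0.139, 0.005, 67.3)
```

Request:
drive_tool(
  steps=[
    [0.001, 0.001, 0.05, 0, -1],
    [0.001, 0.001, 0.08, 0, -1],
    [0.001, 0.001, 0.094, 0, -1],
    [0.001, 0.001, 0.094, 0, -1],
    [0.001, 0.001, 0.094, 0, 1],
  ],
)

```text
clock: 1.98
position: [0.4153, 0.1428, 0.0081]
orientation: [0.0, 0.832, 0.554, 0.001]
force: [-0.5, 0.3, -0.2]
gripper_width: 0.813
```

Request:
drive_tool(
  steps=[
    [0, 0, 0, 0, 1],
    [0, 0, 0, 0, 1],
    [0, 0, 0, 0, 1],
    [0, 0, 0, 0, 1],
    [0, 0, 0, 0, 1],
  ],
)

```text
clock: 2.6
position: [0.415, 0.1424, 0.0074]
orientation: [0.0, 0.832, 0.554, 0.0]
force: [-0.6, -0.6, 7.1]
gripper_width: 0.296
```

Request:
drive_tool(
  steps=[
    [0, 0, -0.03, 0, 1],
    [0, 0, -0.07, 0, 1],
    [0, 0, -0.095, 0, 1],
    [0, 0, -0.095, 0, 1],
    [0, 0, -0.095, 0, 1],
  ],
)

```text
clock: 3.22
position: [0.4142, 0.1422, 0.1008]
orientation: [-0.0, 0.832, 0.554, -0.0]
force: [-1.0, 0.5, -1.1]
gripper_width: 0.289
```

```bash
python3 -c "
from plan import *
plan([(.616,.237,.10,93.6),(.616,.237,.010,93.6)])"
```

```text
from [ 0.4142  0.1422  0.1008 67.318 ]
[np.float64(0.165), np.float64(0.15), np.float64(0.001), np.float64(-26.3)] rows 4.0 -> (0.616, 0.237, 0.1, 93.6)
[np.float64(0.0), np.float64(0.0), np.float64(0.09), -0.0] rows 2.0 -> (0.616, 0.237, 0.01, 93.6)
```

Request:
drive_tool(
  steps=[
    [0.165, 0.15, 0, -26.3, 1],
    [0.165, 0.15, 0, -26.3, 1],
    [0.165, 0.15, 0, -26.3, 1],
    [0.165, 0.15, 0, -26.3, 1],
    [0.165, 0.15, 0, -26.3, 1],
  ],
)

```text
clock: 3.85
position: [0.6174, 0.2372, 0.0989]
orientation: [-0.001, 0.684, 0.729, -0.001]
force: [-0.5, 0.7, -1.5]
gripper_width: 0.294
```

Request:
drive_tool(
  steps=[
    [0, 0, 0.04, 0, 1],
    [0, 0, 0.07, 0, 1],
    [0, 0, 0.08, 0, 1],
    [0, 0, 0.08, 0, 1],
    [0, 0, 0.08, 0, 1],
  ],
)

```text
clock: 4.47
position: [0.6171, 0.2369, 0.0232]
orientation: [0.0, 0.684, 0.729, 0.001]
force: [0.7, -0.2, 0.6]
gripper_width: 0.293
```

```bash
python3 -c "
from plan import *
plan([(.616,.237,.010,93.6)])
c=cap('side'); cv2.imwrite('pics/s1.png',cv2.resize(c['color'][200:340,140:340,::-1],None,fx=3,fy=3))"
```

```text
from [6.17100e-01 2.36900e-01 2.32000e-02 9.36206e+01]
[np.float64(0.0), np.float64(-0.001), np.float64(0.013), np.float64(0.0)] rows 1.0 -> (0.616, 0.237, 0.01, 93.6)
```

View pics/s1.png

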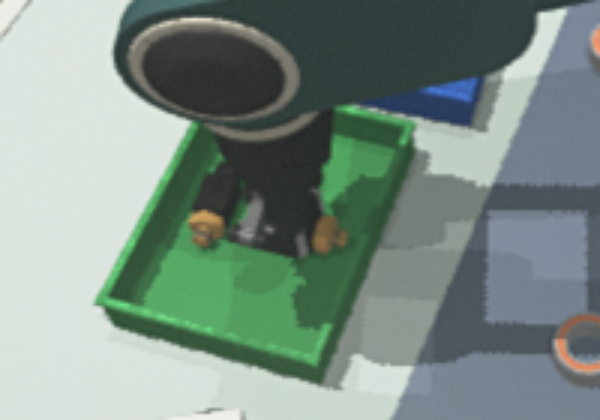

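The crop shows the held switch, brass end at (325,235), level over the empty near half of the green tray, with the stock switch clear at (210,215). I'll lower it and release.

Request:
drive_tool(
  steps=[
    [0, -0.001, 0.008, 0, 1],
    [0, -0.001, 0.014, 0, 1],
    [0, -0.001, 0.014, 0, 1],
    [0, -0.001, 0.014, 0, 1],
    [0, -0.001, 0.014, 0, 1],
  ],
)

```text
clock: 5.15
position: [0.6158, 0.2368, 0.008]
orientation: [0.0, 0.684, 0.729, 0.0]
force: [-1.9, 0.7, 4.3]
gripper_width: 0.293
```

Request:
drive_tool(
  steps=[
    [0, 0, 0, 0, -0.3],
    [0, 0, 0, 0, -0.3],
    [0, 0, 0, 0, -0.3],
    [0, 0, -0.03, 0, -0.3],
    [0, 0, -0.09, 0, -0.3],
  ],
)

```text
clock: 5.78
position: [0.6143, 0.2362, 0.0961]
orientation: [-0.001, 0.684, 0.729, -0.002]
force: [0.3, 0.5, 0.6]
gripper_width: 0.649
```

Request:
drive_tool(
  steps=[
    [0, 0, -0.05, 0, -1],
    [0, 0, -0.05, 0, -1],
  ],
)

```text
clock: 6.02
position: [0.6171, 0.2372, 0.1527]
orientation: [0.002, 0.684, 0.729, 0.003]
force: [-0.2, 0.6, -0.4]
gripper_width: 0.994
```

```bash
python3 -c "
from plan import *
plan([(.391,.253,.10,90)])"
```

```text
from [ 0.6171  0.2372  0.1527 93.6217]
[np.float64(0.03), np.float64(-0.225), np.float64(0.053), np.float64(3.6)] rows 4.0 -> (0.391, 0.253, 0.1, 90)
```

Request:
drive_tool(
  steps=[
    [0.03, -0.225, 0.053, 3.6, -1],
    [0.03, -0.225, 0.053, 3.6, -1],
    [0.03, -0.225, 0.053, 3.6, -1],
    [0.03, -0.225, 0.053, 3.6, -1],
    [0.03, -0.225, 0.053, 3.6, -1],
  ],
)

```text
clock: 6.65
position: [0.3866, 0.2523, 0.0933]
orientation: [-0.0, 0.706, 0.708, -0.001]
force: [1.2, 0.5, -0.8]
gripper_width: 1.0
```

```bash
python3 -c "
from plan import *
plan([(.391,.253,.005,90)])
c=cap('top'); cv2.imwrite('pics/t1.png',cv2.resize(c['color'][110:290,180:450,::-1],None,fx=2.5,fy=2.5))"
```

```text
from [ 0.3866  0.2523  0.0933 90.1245]
[np.float64(0.001), np.float64(0.004), np.float64(0.088), np.float64(0.1)] rows 2.0 -> (0.391, 0.253, 0.005, 90)
```

View pics/t1.png

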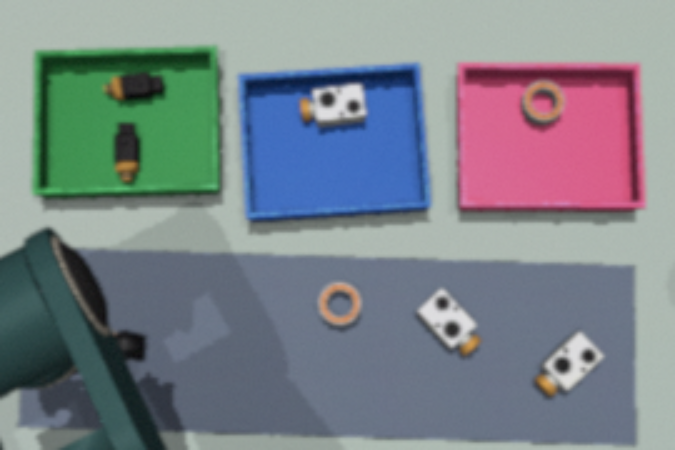

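The crop shows the switch lying flat at (127,152) in the green tray, apart from the stock piece. The remaining parts are undisturbed. Next I'll descend on bearing A.

Request:
drive_tool(
  steps=[
    [0, 0.002, 0.04, 0, -1],
    [0, 0.002, 0.07, 0, -1],
    [0, 0.002, 0.08, 0, -1],
    [0, 0.002, 0.08, 0, -1],
  ],
)

```text
clock: 7.2
position: [0.3916, 0.2523, 0.0147]
orientation: [-0.0, 0.707, 0.707, -0.0]
force: [0.6, -0.0, -0.4]
gripper_width: 0.999
```

Request:
drive_tool(
  steps=[
    [0, 0, 0.008, 0, -1],
    [0, 0, 0.008, 0, 1],
    [0, 0, 0.008, 0, 1],
    [0, 0, 0.008, 0, 1],
    [0, 0, 0.008, 0, 1],
  ],
)

```text
clock: 7.82
position: [0.3915, 0.2526, 0.0076]
orientation: [0.0, 0.707, 0.707, 0.0]
force: [-2.4, -0.7, 6.7]
gripper_width: 0.537
```

Request:
drive_tool(
  steps=[
    [0, 0, 0, 0, 1],
    [0, 0, -0.03, 0, 1],
    [0, 0, -0.07, 0, 1],
    [0, 0, -0.093, 0, 1],
    [0, 0, -0.093, 0, 1],
  ],
)

```text
clock: 8.45
position: [0.3918, 0.2528, 0.1015]
orientation: [0.0, 0.707, 0.707, 0.002]
force: [0.8, 0.3, -2.6]
gripper_width: 0.534
```

```bash
python3 -c "
from plan import *
plan([(.613,-.194,.10,91.9)])"
```

```text
from [ 0.3918  0.2528  0.1015 90.0266]
[np.float64(-0.447), np.float64(0.221), np.float64(0.001), np.float64(-1.9)] rows 8.0 -> (0.613, -0.194, 0.1, 91.9)
```

Request:
drive_tool(
  steps=[
    [-0.28, 0.138, 0, 0, 1],
    [-0.28, 0.138, 0, 0, 1],
    [-0.28, 0.138, 0, 0, 1],
    [-0.28, 0.138, 0, 0, 1],
    [-0.28, 0.138, 0, 0, 1],
  ],
)

```text
clock: 9.07
position: [0.5294, -0.0296, 0.0984]
orientation: [-0.0, 0.707, 0.707, -0.0]
force: [1.3, 0.4, -1.2]
gripper_width: 0.532
```

Request:
drive_tool(
  steps=[
    [-0.167, 0.083, 0, -1.9, 1],
    [-0.167, 0.083, 0, -1.9, 1],
    [-0.167, 0.083, 0, -1.9, 1],
    [-0.167, 0.083, 0, -1.9, 1],
    [-0.167, 0.083, 0, -1.9, 1],
  ],
)

```text
clock: 9.7
position: [0.6116, -0.1942, 0.0981]
orientation: [-0.001, 0.695, 0.719, -0.0]
force: [-0.4, 0.7, -0.7]
gripper_width: 0.535
```

Request:
drive_tool(
  steps=[
    [0, 0, 0.04, 0, 1],
    [0, 0, 0.07, 0, 1],
    [0, 0, 0.08, 0, 1],
    [0, 0, 0.08, 0, 1],
    [0, 0, 0.08, 0, 1],
  ],
)

```text
clock: 10.32
position: [0.613, -0.1944, 0.0213]
orientation: [0.001, 0.695, 0.719, 0.0]
force: [0.6, 0.1, -0.7]
gripper_width: 0.534
```

Request:
drive_tool(
  steps=[
    [0, 0, 0.006, 0, 1],
    [0, 0, 0.012, 0, 1],
    [0, 0, 0.012, 0, 1],
    [0, 0, 0.012, 0, 1],
  ],
)

```text
clock: 10.82
position: [0.6127, -0.1947, 0.0087]
orientation: [0.0, 0.695, 0.719, 0.0]
force: [-3.5, 2.3, 8.6]
gripper_width: 0.533
```

Request:
drive_tool(
  steps=[
    [0, 0, 0, 0, -0.48],
    [0, 0, 0, 0, -0.48],
    [0, 0, 0, 0, -0.48],
    [0, 0, -0.03, 0, -0.48],
    [0, 0, -0.09, 0, -0.48],
  ],
)

```text
clock: 11.45
position: [0.611, -0.194, 0.0961]
orientation: [-0.002, 0.695, 0.719, -0.001]
force: [0.7, -0.8, -0.3]
gripper_width: 0.736
```

```bash
python3 -c "
from plan import *
plan([(.389,-.256,.10,44.6)])"
```

```text
from [ 0.611  -0.194   0.0961 91.9188]
[np.float64(-0.054), np.float64(-0.224), np.float64(-0.004), np.float64(47.3)] rows 5.0 -> (0.389, -0.256, 0.1, 44.6)
```

Request:
drive_tool(
  steps=[
    [-0.054, -0.226, -0.004, 47.3, -1],
    [-0.054, -0.226, -0.004, 47.3, -1],
    [-0.054, -0.226, -0.004, 47.3, -1],
    [-0.054, -0.226, -0.004, 47.3, -1],
    [-0.054, -0.226, -0.004, 47.3, -1],
  ],
)

```text
clock: 12.08
position: [0.3862, -0.2567, 0.1021]
orientation: [0.001, 0.926, 0.376, 0.0]
force: [0.0, 0.1, -0.0]
gripper_width: 1.004
```

Request:
drive_tool(
  steps=[
    [0, 0, 0.03, 0, -1],
    [0, 0, 0.06, 0, -1],
    [0, 0, 0.06, 0, -1],
    [0, 0, 0.06, 0, -1],
  ],
)

```text
clock: 12.58
position: [0.3887, -0.2563, 0.0429]
orientation: [0.0, 0.925, 0.38, 0.0]
force: [-0.5, 0.2, -0.0]
gripper_width: 0.997
```

```bash
python3 -c "
from plan import *
plan([(.389,-.256,.006,44.6)])"
```

```text
from [ 3.88700e-01 -2.56300e-01  4.29000e-02  4.46261e+01]
[np.float64(0.0), np.float64(0.0), np.float64(0.037), np.float64(0.0)] rows 1.0 -> (0.389, -0.256, 0.006, 44.6)
```

Request:
drive_tool(
  steps=[
    [0, 0, 0.025, 0, -1],
    [0, 0, 0.036, 0, -1],
    [0, 0, 0.036, 0, -1],
    [0, 0, 0.036, 0, 1],
    [0, 0, 0.036, 0, 1],
  ],
)

```text
clock: 13.2
position: [0.3886, -0.2563, 0.0065]
orientation: [0.0, 0.925, 0.38, 0.0]
force: [1.0, 0.4, -0.6]
gripper_width: 0.603
```

Request:
drive_tool(
  steps=[
    [0, 0, 0, 0, 1],
    [0, 0, 0, 0, 1],
    [0, 0, 0, 0, 1],
    [0, 0, -0.03, 0, 1],
    [0, 0, -0.07, 0, 1],
  ],
)

```text
clock: 13.82
position: [0.3876, -0.2556, 0.0757]
orientation: [-0.001, 0.925, 0.38, -0.001]
force: [0.6, -0.6, -1.2]
gripper_width: 0.436
```

Request:
drive_tool(
  steps=[
    [0, 0, -0.025, 0, 1],
    [0, 0, -0.025, 0, 1],
  ],
)

```text
clock: 14.08
position: [0.3889, -0.2565, 0.1023]
orientation: [0.001, 0.925, 0.38, 0.001]
force: [0.8, -0.4, -2.3]
gripper_width: 0.435
```

```bash
python3 -c "
from plan import *
plan([(.49,-.15,.10,70),(.605,-.040,.10,95.7)])"
```

```text
from [ 0.3889 -0.2565  0.1023 44.6216]
[np.float64(0.147), np.float64(-0.005), np.float64(0.002), np.float64(-25.4)] rows 3.0 -> (0.49, -0.15, 0.1, 70)
[np.float64(0.143), np.float64(0.07), np.float64(-0.0), -25.7] rows 3.0 -> (0.605, -0.04, 0.1, 95.7)
```

Request:
drive_tool(
  steps=[
    [0.147, -0.005, 0, -25.4, 1],
    [0.147, -0.005, 0, -25.4, 1],
    [0.147, -0.005, 0, -25.4, 1],
    [0.147, -0.005, 0, -25.4, 1],
  ],
)

```text
clock: 14.58
position: [0.4895, -0.1478, 0.0988]
orientation: [-0.001, 0.818, 0.575, -0.001]
force: [-0.6, -0.4, -2.7]
gripper_width: 0.437
```

Request:
drive_tool(
  steps=[
    [0.143, 0.07, 0, -25.7, 1],
    [0.143, 0.07, 0, -25.7, 1],
    [0.143, 0.07, 0, -25.7, 1],
    [0.143, 0.07, 0, -25.7, 1],
    [0.143, 0.07, 0, -25.7, 1],
  ],
)

```text
clock: 15.2
position: [0.6032, -0.0395, 0.0997]
orientation: [-0.001, 0.672, 0.741, -0.001]
force: [1.0, 0.5, -2.8]
gripper_width: 0.432
```

Request:
drive_tool(
  steps=[
    [0, 0, 0.04, 0, 1],
    [0, 0, 0.07, 0, 1],
    [0, 0, 0.08, 0, 1],
    [0, 0, 0.08, 0, 1],
    [0, 0, 0.08, 0, 1],
  ],
)

```text
clock: 15.82
position: [0.6046, -0.0391, 0.0222]
orientation: [0.001, 0.671, 0.741, 0.001]
force: [1.1, -1.1, -1.0]
gripper_width: 0.44
```

```bash
python3 -c "
from plan import *
plan([(.605,-.040,.008,95.7)])
c=cap('side'); cv2.imwrite('pics/s2.png',cv2.resize(c['color'][90:260,200:420,::-1],None,fx=3,fy=3))"
```

```text
from [ 6.04600e-01 -3.91000e-02  2.22000e-02  9.56887e+01]
[np.float64(-0.001), np.float64(0.0), np.float64(0.014), np.float64(-0.0)] rows 1.0 -> (0.605, -0.04, 0.008, 95.7)
```

View pics/s2.png

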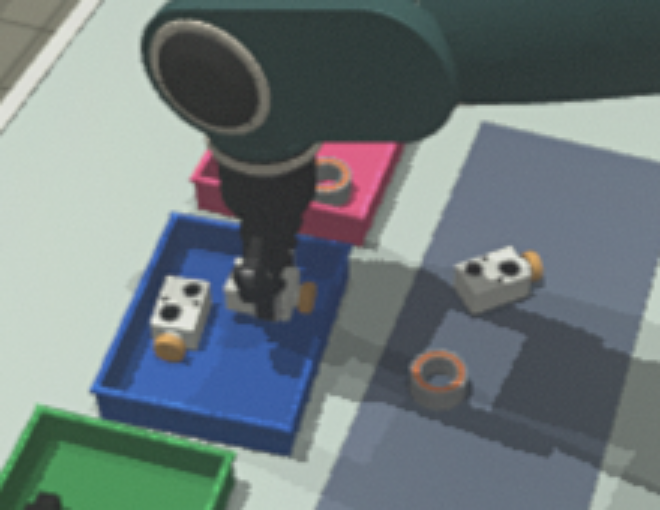

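The crop shows the valve held level at (265,290) in the near half of the blue tray, clear of the stock valve at (180,315). One bearing is in the pink tray at (330,180). I'll set the valve down.

Request:
drive_tool(
  steps=[
    [0, 0, 0.008, 0, 1],
    [0, 0, 0.014, 0, 1],
    [0, 0, 0.014, 0, 1],
    [0, 0, 0.014, 0, 1],
  ],
)

```text
clock: 16.38
position: [0.6043, -0.0387, 0.007]
orientation: [0.0, 0.671, 0.742, 0.0]
force: [-1.4, -0.3, 4.9]
gripper_width: 0.439
```

Request:
drive_tool(
  steps=[
    [0, 0, 0, 0, -0.3],
    [0, 0, 0, 0, -0.3],
    [0, 0, 0, 0, -0.3],
    [0, 0, -0.03, 0, -0.3],
    [0, 0, -0.09, 0, -0.3],
  ],
)

```text
clock: 17.0
position: [0.6026, -0.0386, 0.0953]
orientation: [-0.002, 0.671, 0.742, -0.001]
force: [0.4, -0.3, 0.6]
gripper_width: 0.648
```

```bash
python3 -c "
from plan import *
plan([(.449,-.006,.10,91.9)])"
```

```text
from [ 6.02600e-01 -3.86000e-02  9.53000e-02  9.57234e+01]
[np.float64(0.048), np.float64(-0.15), np.float64(-0.005), np.float64(3.8)] rows 3.0 -> (0.449, -0.006, 0.1, 91.9)
```

Next, bearing B.

Request:
drive_tool(
  steps=[
    [0.048, -0.152, -0.005, 3.8, -1],
    [0.048, -0.152, -0.005, 3.8, -1],
    [0.048, -0.152, -0.005, 3.8, -1],
    [0.048, -0.152, -0.005, 3.8, -1],
  ],
)

```text
clock: 17.5
position: [0.4467, -0.0058, 0.1022]
orientation: [0.001, 0.695, 0.719, 0.001]
force: [1.1, -0.7, 0.1]
gripper_width: 0.998
```

Request:
drive_tool(
  steps=[
    [0, 0, 0.03, 0, -1],
    [0, 0, 0.06, 0, -1],
    [0, 0, 0.06, 0, -1],
    [0, 0, 0.06, 0, -1],
  ],
)

```text
clock: 18.0
position: [0.4488, -0.0063, 0.0428]
orientation: [0.0, 0.695, 0.719, 0.0]
force: [-0.4, -0.6, 0.1]
gripper_width: 0.998
```

```bash
python3 -c "
from plan import *
plan([(.449,-.006,.006,91.9)])"
```

```text
from [ 4.48800e-01 -6.30000e-03  4.28000e-02  9.19132e+01]
[np.float64(0.0), np.float64(0.0), np.float64(0.037), np.float64(0.0)] rows 1.0 -> (0.449, -0.006, 0.006, 91.9)
```

Request:
drive_tool(
  steps=[
    [0, 0, 0.025, 0, -1],
    [0, 0, 0.036, 0, -1],
    [0, 0, 0.036, 0, -1],
    [0, 0, 0.036, 0, 1],
    [0, 0, 0.036, 0, 1],
  ],
)

```text
clock: 18.62
position: [0.4484, -0.0062, 0.0065]
orientation: [0.0, 0.695, 0.719, 0.0]
force: [-1.0, -6.8, 3.7]
gripper_width: 0.603
```

Request:
drive_tool(
  steps=[
    [0, 0, 0, 0, 1],
    [0, 0, 0, 0, 1],
    [0, 0, 0, 0, 1],
    [0, 0, -0.03, 0, 1],
    [0, 0, -0.07, 0, 1],
  ],
)

```text
clock: 19.25
position: [0.4473, -0.0061, 0.076]
orientation: [-0.001, 0.695, 0.719, -0.001]
force: [1.4, -0.8, -1.1]
gripper_width: 0.524
```

Request:
drive_tool(
  steps=[
    [0, 0, -0.025, 0, 1],
    [0, 0, -0.025, 0, 1],
  ],
)

```text
clock: 19.5
position: [0.4489, -0.0062, 0.1025]
orientation: [0.001, 0.695, 0.719, 0.001]
force: [-0.4, 0.5, -3.1]
gripper_width: 0.523
```

```bash
python3 -c "
from plan import *
plan([(.616,-.279,.10,91.9)])"
```

```text
from [ 4.48900e-01 -6.20000e-03  1.02500e-01  9.19218e+01]
[np.float64(-0.278), np.float64(0.158), np.float64(0.003), np.float64(0.0)] rows 6.0 -> (0.616, -0.279, 0.1, 91.9)
```

Request:
drive_tool(
  steps=[
    [-0.17, 0.097, 0, 0, 1],
    [-0.17, 0.097, 0, 0, 1],
    [-0.17, 0.097, 0, 0, 1],
    [-0.17, 0.097, 0, 0, 1],
  ],
)

```text
clock: 20.0
position: [0.551, -0.1755, 0.0983]
orientation: [-0.001, 0.696, 0.718, -0.001]
force: [0.6, 1.1, -2.3]
gripper_width: 0.529
```

Request:
drive_tool(
  steps=[
    [-0.108, 0.061, 0, 0, 1],
    [-0.108, 0.061, 0, 0, 1],
    [-0.108, 0.061, 0, 0, 1],
    [-0.108, 0.061, 0, 0, 1],
  ],
)

```text
clock: 20.5
position: [0.6145, -0.2778, 0.0993]
orientation: [-0.001, 0.695, 0.719, -0.0]
force: [-1.0, 0.3, -0.1]
gripper_width: 0.529
```

Request:
drive_tool(
  steps=[
    [0, 0, 0.04, 0, 1],
    [0, 0, 0.07, 0, 1],
    [0, 0, 0.08, 0, 1],
    [0, 0, 0.08, 0, 1],
    [0, 0, 0.08, 0, 1],
  ],
)

```text
clock: 21.12
position: [0.6158, -0.2787, 0.0224]
orientation: [0.001, 0.695, 0.719, 0.0]
force: [0.6, -1.0, -1.3]
gripper_width: 0.524
```

Request:
drive_tool(
  steps=[
    [0, 0, 0.008, 0, 1],
    [0, 0, 0.014, 0, 1],
    [0, 0, 0.014, 0, 1],
    [0, 0, 0.014, 0, 1],
  ],
)

```text
clock: 21.62
position: [0.6155, -0.2789, 0.0075]
orientation: [0.0, 0.695, 0.719, 0.0]
force: [-2.5, 1.7, 7.9]
gripper_width: 0.524
```

Request:
drive_tool(
  steps=[
    [0, 0, 0, 0, -0.48],
    [0, 0, 0, 0, -0.48],
    [0, 0, 0, 0, -0.48],
    [0, 0, -0.03, 0, -0.48],
    [0, 0, -0.09, 0, -0.48],
  ],
)

```text
clock: 22.25
position: [0.614, -0.2781, 0.095]
orientation: [-0.002, 0.695, 0.719, -0.001]
force: [0.1, -0.5, 1.9]
gripper_width: 0.742
```

```bash
python3 -c "
from plan import *
plan([(.431,-.128,.10,134.1)])"
```

```text
from [ 0.614  -0.2781  0.095  91.9173]
[np.float64(0.156), np.float64(-0.178), np.float64(-0.005), np.float64(-42.2)] rows 4.0 -> (0.431, -0.128, 0.1, 134.1)
```

Request:
drive_tool(
  steps=[
    [0.156, -0.18, -0.005, -42.2, -1],
    [0.156, -0.18, -0.005, -42.2, -1],
    [0.156, -0.18, -0.005, -42.2, -1],
    [0.156, -0.18, -0.005, -42.2, -1],
    [0.156, -0.18, -0.005, -42.2, -1],
  ],
)

```text
clock: 22.88
position: [0.4286, -0.1274, 0.1022]
orientation: [0.001, 0.388, 0.922, 0.0]
force: [1.6, -0.6, 0.4]
gripper_width: 1.0
```

Request:
drive_tool(
  steps=[
    [0, 0, 0.03, 0, -1],
    [0, 0, 0.06, 0, -1],
    [0, 0, 0.06, 0, -1],
    [0, 0, 0.06, 0, -1],
  ],
)

```text
clock: 23.38
position: [0.4308, -0.1292, 0.0428]
orientation: [0.0, 0.39, 0.921, -0.0]
force: [-0.1, 0.6, 0.2]
gripper_width: 1.002
```

```bash
python3 -c "
from plan import *
plan([(.431,-.128,.006,134.1)])"
```

```text
from [ 4.30800e-01 -1.29200e-01  4.28000e-02  1.34083e+02]
[np.float64(0.001), np.float64(0.001), np.float64(0.037), np.float64(-0.0)] rows 1.0 -> (0.431, -0.128, 0.006, 134.1)
```

Request:
drive_tool(
  steps=[
    [0.001, 0.001, 0.025, 0, -1],
    [0.001, 0.001, 0.036, 0, -1],
    [0.001, 0.001, 0.036, 0, -1],
    [0.001, 0.001, 0.036, 0, 1],
    [0.001, 0.001, 0.036, 0, 1],
  ],
)

```text
clock: 24.0
position: [0.4305, -0.1276, 0.0065]
orientation: [0.001, 0.39, 0.921, 0.0]
force: [-0.3, -0.3, -0.2]
gripper_width: 0.607
```

Request:
drive_tool(
  steps=[
    [0, 0, 0, 0, 1],
    [0, 0, 0, 0, 1],
    [0, 0, 0, 0, 1],
    [0, 0, -0.03, 0, 1],
    [0, 0, -0.07, 0, 1],
  ],
)

```text
clock: 24.62
position: [0.4294, -0.1271, 0.0758]
orientation: [-0.001, 0.39, 0.921, -0.0]
force: [1.6, -0.9, -1.5]
gripper_width: 0.437
```

Request:
drive_tool(
  steps=[
    [0, 0, -0.025, 0, 1],
    [0, 0, -0.025, 0, 1],
  ],
)

```text
clock: 24.88
position: [0.4308, -0.1276, 0.1023]
orientation: [0.001, 0.39, 0.921, 0.0]
force: [0.3, 0.3, -1.9]
gripper_width: 0.436
```

```bash
python3 -c "
from plan import *
plan([(.5965,.047,.10,95.7)])"
```

```text
from [ 4.308000e-01 -1.276000e-01  1.023000e-01  1.341221e+02]
[np.float64(0.01), np.float64(0.241), np.float64(0.002), np.float64(38.4)] rows 4.0 -> (0.5965, 0.047, 0.1, 95.7)
```

Request:
drive_tool(
  steps=[
    [0.01, 0.241, 0, 38.4, 1],
    [0.01, 0.241, 0, 38.4, 1],
    [0.01, 0.241, 0, 38.4, 1],
    [0.01, 0.241, 0, 38.4, 1],
    [0.01, 0.241, 0, 38.4, 1],
  ],
)

```text
clock: 25.5
position: [0.5971, 0.0502, 0.098]
orientation: [-0.001, 0.671, 0.742, -0.001]
force: [-0.9, 0.2, -1.9]
gripper_width: 0.435
```

Request:
drive_tool(
  steps=[
    [0, 0, 0.04, 0, 1],
    [0, 0, 0.07, 0, 1],
    [0, 0, 0.08, 0, 1],
    [0, 0, 0.08, 0, 1],
    [0, 0, 0.08, 0, 1],
  ],
)

```text
clock: 26.12
position: [0.5967, 0.0474, 0.022]
orientation: [0.001, 0.671, 0.742, 0.001]
force: [0.6, -1.1, -1.8]
gripper_width: 0.439
```

```bash
python3 -c "
from plan import *
plan([(.5965,.047,.0075,95.7)])"
```

```text
from [5.96700e-01 4.74000e-02 2.20000e-02 9.57212e+01]
[np.float64(-0.0), np.float64(-0.0), np.float64(0.015), np.float64(0.0)] rows 1.0 -> (0.5965, 0.047, 0.0075, 95.7)
```

Request:
drive_tool(
  steps=[
    [0, 0, 0.008, 0, 1],
    [0, 0, 0.014, 0, 1],
    [0, 0, 0.014, 0, 1],
    [0, 0, 0.014, 0, 1],
  ],
)

```text
clock: 26.62
position: [0.5965, 0.0475, 0.0071]
orientation: [0.0, 0.671, 0.742, 0.0]
force: [-0.0, 0.4, 3.5]
gripper_width: 0.435
```

Request:
drive_tool(
  steps=[
    [0, 0, 0, 0, -0.3],
    [0, 0, 0, 0, -0.3],
    [0, 0, 0, 0, -0.3],
    [0, 0, -0.03, 0, -0.3],
    [0, 0, -0.09, 0, -0.3],
  ],
)

```text
clock: 27.25
position: [0.5948, 0.0475, 0.0953]
orientation: [-0.002, 0.671, 0.741, -0.002]
force: [1.7, -0.6, 1.0]
gripper_width: 0.654
```

Request:
drive_tool(
  steps=[
    [0.03, -0.24, -0.07, 0, -0.3],
    [0.03, -0.24, -0.07, 0, -0.3],
    [0.03, -0.24, -0.07, 0, -0.3],
    [0.03, -0.24, -0.07, 0, -0.3],
    [0.03, -0.24, -0.07, 0, -0.3],
  ],
)

```text
clock: 27.88
position: [0.3528, 0.0536, 0.1693]
orientation: [0.002, 0.671, 0.742, 0.003]
force: [0.4, 0.1, 0.3]
gripper_width: 0.648
```

Run:
```python
from h import *
c=cap('top'); s=cap('side'); P=pts(c); hsv=cv2.cvtColor(c["color"],cv2.COLOR_RGB2HSV)
for n,T,th in (("green",(.6459,.2392),3.6),("blue",(.6297,.0064),5.7),("pink",(.6445,-.2355),1.9)):
    a=np.radians(th); d=P[...,:2]-T; x=d[...,0]*np.cos(a)+d[...,1]*np.sin(a); y=-d[...,0]*np.sin(a)+d[...,1]*np.cos(a)
    m=((abs(x)<.070)&(abs(y)<.090)&(P[...,2]>.014)).astype(np.uint8); k,l,st,_=cv2.connectedComponentsWithStats(m)
    for i in range(1,k):
        if st[i,4]>40:
            q=np.stack([x[l==i],y[l==i]],-1)*1000; R=cv2.minAreaRect(q.astype(np.float32)); print(n,np.round(R[0]),np.round(R[1]),round(R[2]),"top z",np.percentile(P[l==i][:,2],[20,90]).round(4))
from meas import seg
for n,b in dict(mug=(450,190,500,240),drier=(120,160,172,205)).items():
    m,_=seg(c,b,.03);q=P[m]; print(n,(q.min(0)*1000).round(),(q.max(0)*1000).round())
cv2.imwrite('pics/t2.png',cv2.resize(c['color'][110:290,110:510,::-1],None,fx=2,fy=2)); cv2.imwrite('pics/s3.png',s['color'][...,::-1])
print(r.read_state()["force"])
```

```text
green [43. -6.] [28. 67.] 2 top z [0.0214 0.0296]
green [-34.   2.] [66. 26.] 1 top z [0.0215 0.0299]
blue [44. -1.] [40. 72.] 3 top z [0.0266 0.0331]
blue [-28. -39.] [73. 38.] 0 top z [0.0279 0.0344]
blue [-33.  48.] [74. 38.] 0 top z [0.0276 0.0339]
pink [42.  5.] [45. 45.] 86 top z [0.0208 0.028 ]
pink [-30.  46.] [46. 46.] 47 top z [0.0215 0.0274]
pink [-30. -38.] [46. 45.] 59 top z [0.02   0.0272]
mug [ 450. -473.   30.] [ 562. -391.   94.]
drier [516. 417.  30.] [583. 478. 184.]
[ 1.05913827  0.01602339 -0.36813194]
```

View pics/t2.png

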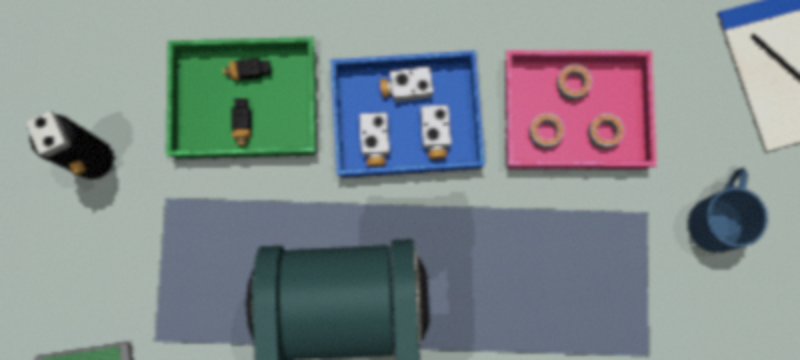

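View pics/s3.png

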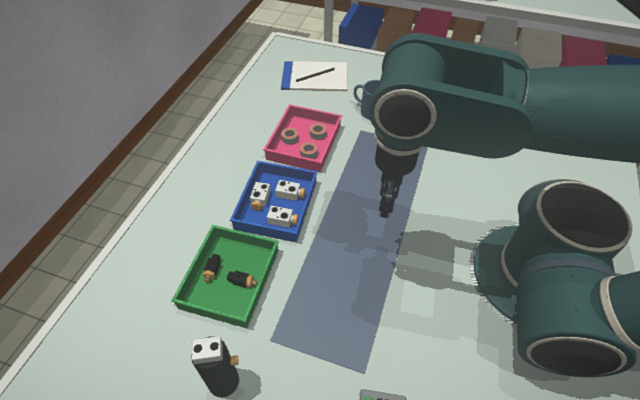

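The top view shows the placed pieces in the near half of each tray: the switch at (241,122), the valves at (375,138) and (436,132), and the bearings at (547,130) and (607,130). The mat is empty, and the side view agrees. The arm is clear, so I'm handing in.

```bash
python3 -c "
from rig import r
print(r.sign_off())"
```

```text
the job is handed in; nothing more can be done
None
```

All five parts are in their trays and the job is handed in, at about 28 s of the 115 s allowed. Both valves are in the blue tray, both bearings in the pink and the switch in the green. No verdict was reported, so what follows rests on my own checks.

- **Position:** the last images show every placed part in the near half of its tray, separate from the others and at least 15 mm inside the position limits.
- **Height:** the top of each part measured 1–3 mm above where it should be for lying flat on the floor. The same depth bias showed on the mat and on the stock pieces, so I take them to be flat.
- **Mug and drier:** they measured within 1 mm of where they stood at the start.
- **Robot:** the gripper was empty and well clear of everything, with about 1 N at the wrist. The highest force in any reading was about 10 N, when setting the first bearing down.

No check failed. The only disagreement was that measured positions lagged the commands by 2–4 mm while moving, so I corrected them before each grasp after the first. The switch was gripped about 3 mm off target but was held and set down normally.

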